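Deburr tube sections with a push stick and stand them to drain

ROBOT

A 7-joint arm with a two-finger parallel gripper is mounted at the origin on the work surface. World frame = base frame: x ahead of the robot, y to its left, z up, the work surface at z = 0. Lengths are in m, angles in rad, forces in N, time in s.
With the tool pointing down it reaches from about 0.4 to 0.85 m from the base axis. Payload 4.4 kg.
Tool frame: the origin (TCP) lies midway between the tips of the shut fingers; the grasp point (between the pads) lies 19 mm behind it; z points along the fingers, y is the direction in which the jaws open and shut (so a half turn about z gives the same grasp; the last joint's range is limited). The gripper opens to 94 mm and grips with 3 to 60 N. Pads are 16 mm wide; open, the fingers measure 119 mm over their backs; the gripper's body (75 mm by 177 mm) begins 78 mm behind the grasp point.
Start: joints at [-1.348, 0.628, 0.038, 1.517, -0.027, 0.996, -0.02], TCP at [0.185, 0.623, 0.205] pointing down, gripper open.
Joint ranges: [-3.06, 3.06], [-0.37, 2.12], [-1.25, 1.32], [0.18, 2.47], [-1.1, 4.24], [0.23, 1.98], [-2.94, 2.94]. Speed limits (rad/s): [2.57, 2.57, 3.14, 3.14, 3.14, 3.14, 3.14].

INTERFACE

Orientations are given as a rotation vector (axis times angle).
In Python, from bench import r gives the robot as it stands.
- The arm moves only by the shell command python3 -m handwheel 'ROWS' [FORCE]. ROWS is text: rows parted by semicolons, each of 7 numbers parted by spaces: the turn, a rotation vector about the world's x, y, z in degrees, then the shift along the world's x, y, z in m, then the opening, from 0 (shut) to 1 (fully open). A call has 1 to 20 rows; each row is the pose to reach, as a shift and turn from the pose measured when the call began; what a row does not reach only later rows make up. A row lasts 1/12 s, in which the tool goes at most 41.7 mm and 7.16 degrees, less where a joint would pass 70% of its speed; a pose out of reach is approached as far as the arm can. A call with a gripper value outside its range is refused whole. The fingers move at their own pace and stop on an object; FORCE is the grip in N (left out, the last holds). Time passes only in rows, so rows that repeat a pose let the fingers close. It gives the time, the measured TCP pose, the force and the opening at its end, in the units of the state.
- r.get_state(): the state, without advancing time (a new reading comes with each control period).
- r.snapshot(name): name is "scene" or "top"; returns a dict with "frame" (400x640x3 uint8, red, green, blue), "fx", "fy", "cx", "cy" (pixels), "position" and "orientation" of the camera in the world. Camera axes: x right, y up, looking along -z (the intrinsics and any distortion apply to the point x, -y, -z); pixel columns grow to the right and rows downward; lengths in m; the calibration is good to about 2 mm. A picture is of the moment at which its call begins. There is no depth.
- r.sign_off(): hands the job in, once; it reports no verdict.
The state is a dict: "t": time; "joint_positions": joint angles; "qvel": joint speeds; "joint_efforts": joint torques, N m; "tool_pos": TCP position; "eef_rot": TCP orientation; "wrist_force": force on the tool from outside, world axes, zero at the start; "moment": the same for the moment, N m; "opening": finger opening in m.
Only numpy, scipy, OpenCV 4.12 (cv2) and the standard library are available. Lean on these libraries where they do the work, as an engineer would, in place of code of your own. Each camera call takes 0.05 s, during which the arm holds its last target. There are 200 camera calls.

TASK

Switch the deburring machine on, lay the raw tube sections from the rubber mat on its infeed and send every one through the low guarded opening with the push stick, never with the fingers, until all lie clear of the guard on the outfeed. Leave it running until the last one is through, then switch it off, and only then take the sections off the outfeed and stand each on end in the drain tray beside the finished ones; the finished one that has tipped over there must stand again too. At the end the push stick lies back flat in its wooden rest, and the belt file, the tin of paste and the steel square are where they were.

Things in the scene. Friction and masses are not known exactly. Their poses are not given: they have to be found in the camera images.
- machine: Brush deburring machine, fixed. Origin on the bench under the middle of the blue hood; +y is the feed direction, z up. Bed 100 wide, top 25 mm high, 54 mm channel about x=0 between 8 mm high guides, infeed y -360 to -60, outfeed y 60 to 329 (stop there). Hood y -62 to 62, x -180 (motor) to 100, 210 high (wheel and port on it to 260); tunnel through it 60 wide, 46 high.
- stick_rest (a point): Middle of the floor of the push stick's open wooden rest, on the robot's side of the infeed, fixed to the machine (105 mm to -x of the channel), axes as the machine's. Floor 8 mm above the bench, 58 mm wide in x, 314 mm long in y, lips 12 mm high.
- stick_grip (a point): Push stick, wood, 0.26 kg: sole 288 x 38 x 24 mm with an upright handle (26 mm in x, 34 mm in y) rising to 118 mm above the sole's underside. Point in the handle, 86 mm above the underside. The stick's +y points to its foot: the flat pushing face is 220 mm ahead of this point; the sole reaches 68 mm behind. At the start it lies in its rest, foot towards the machine's +y.
- lane: Aluminium drain tray, fixed: one lane 385 mm long in its y and 60 mm wide in its x, +x away from the robot. Origin in the middle on the bench; floor 6 mm above the bench, rims 12 mm above the floor.
- switch (a joint): Switch lever of the machine, rad: 0 is off (leaning to the machine's -y, the infeed), 1.0 is on (leaning to its +y, the feed direction). Stays where it is left; light (about 1 N at the tip). Counts as on above 0.8 and off below 0.2.
- switch_tip (a point): Centre of the red ball (26 mm) on the switch lever, 75 mm from its pivot. The pivot is at x 145, y -55, z 117 mm in the machine's frame, beyond the hood on a grey post 65 x 70 mm and 95 mm high with a yellow housing 25 mm high on it; the lever swings 0.5 rad either side of upright.
- tube1_c (a point): Raw steel tube section, lying on the 4 mm rubber mat at the start (may be absent); length 80 mm, 40 mm square outside, wall 4 mm, about 0.3 kg. Point at its very centre; its x axis runs along the tube, so x is level while it lies and vertical while it stands.
- tube2_c (a point): Raw steel tube section, lying on the 4 mm rubber mat at the start (may be absent); length 80 mm, 40 mm square outside, wall 4 mm, about 0.3 kg. Point at its very centre; its x axis runs along the tube, so x is level while it lies and vertical while it stands.
- tube3_c (a point): Raw steel tube section, lying on the 4 mm rubber mat at the start (may be absent); length 80 mm, 40 mm square outside, wall 4 mm, about 0.3 kg. Point at its very centre; its x axis runs along the tube, so x is level while it lies and vertical while it stands.
- tube4_c (a point): Finished tube section that has tipped over and lies along the drain tray at the start; length 80 mm, 40 mm square outside, wall 4 mm, about 0.3 kg. Point at its very centre; its x axis runs along the tube, so x is level while it lies and vertical while it stands.
- tube5_c (a point): Finished tube section standing in the drain tray at the start; length 80 mm, 40 mm square outside, wall 4 mm, about 0.3 kg. Point at its very centre; its x axis runs along the tube, so x is level while it lies and vertical while it stands.
- tube6_c (a point): Finished tube section standing in the drain tray at the start, nearest its -y end; length 80 mm, 40 mm square outside, wall 4 mm, about 0.3 kg. Point at its very centre; its x axis runs along the tube, so x is level while it lies and vertical while it stands.
- beltfile: Hand-held belt file (blue body, narrow belt arm), about 380 mm long, lying beyond the work; leave alone.
- tin: Orange tin of paste, 84 mm across, 65 mm high, standing beyond the drain tray; leave alone.
- square: Steel square with a 300 mm blade, lying flat beyond the rubber mat; leave alone.
There are look-alikes about, which are no part of the job. What is shaped like the part that bears tube4_c but green or yellow is not meant.

How it is judged:
By the outcome, as a careful person would: the job done as asked, in the order asked, and still so for the second after the job is handed in, with the robot touching nothing.
Of tube1, tube2, tube3 only 2 to 3 are there at a start; the rules pass over those that are not, and their reading is None.
At some moment in a run one of tube1, tube2, tube3, tube4 may be knocked a few centimetres aside while the robot is not near it.
It also fails if it takes over 210 s, if anything falls off the work surface, if the arm or the gripper's body presses on something with over 40 N, if the wrist force passes 120 N, or if a joint passes its speed limit or range.

## Working session

There is one attempt and no reset: what is moved stays moved. The work goes in short steps, Python scripts to look and compute and a shell command to move; the robot and the scene stay as the last step left them, time stands still between calls to the robot, and variables do not carry over. Pictures are saved under pics/ and viewed, about 12 in all and at most 16, crops included, and the job is handed in when it is done.

```bash
ls; mkdir -p pics; cat > h.py <<'E'
import numpy as np,cv2
from scipy.spatial.transform import Rotation as R
from bench import r
def snap(n,f=None):
    s=r.snapshot(n)
    if f: cv2.imwrite('pics/'+f+'.png',s['frame'][:,:,::-1])
    return s
def rot(s):
    o=np.array(s['orientation'],float)
    return o if o.shape==(3,3) else (R.from_rotvec(o).as_matrix() if o.size==3 else R.from_quat(o).as_matrix())
def ray(s,u,v):
    d=np.array([(u-s['cx'])/s['fx'],-(v-s['cy'])/s['fy'],-1.]);return rot(s)@d
def onz(s,u,v,z):
    p=np.array(s['position']);d=ray(s,u,v);return p+d*(z-p[2])/d[2]
def proj(s,P):
    c=rot(s).T@(np.array(P)-np.array(s['position']));return s['cx']+s['fx']*c[0]/-c[2],s['cy']+s['fy']*c[1]/c[2]
E
python3 - <<'E'
from h import *
for n in('scene','top'):
    s=snap(n,n+'0');print(n,{k:v for k,v in s.items() if k!='frame'})
print(r.get_state())
E
```

```text
pics
scene {'fx': 419.6946639552507, 'fy': 419.6946639552507, 'cx': 323.7902681136238, 'cy': 197.09139257429598, 'position': array([ 1.07227078, -0.50238185,  0.97969129]), 'orientation': array([0.72005417, 0.2699495 , 0.6922034 ])}
top {'fx': 383.57598976403756, 'fy': 383.57598976403756, 'cx': 320.0850473665378, 'cy': 202.8374763965594, 'position': array([0.46732461, 0.10175503, 1.26635658]), 'orientation': array([ 0.05462676, -0.07122308, -1.54732993])}
{'t': 0.1, 'joint_positions': array([-1.34784237,  0.62924868,  0.03845424,  1.51823115, -0.02701238,
        0.99629041, -0.02000073]), 'qvel': array([ 1.05736102e-03, -2.02383192e-03,  6.34215580e-04, -1.14101883e-03,
       -1.10763153e-03, -3.63012977e-03, -9.65935499e-05]), 'joint_efforts': array([ 2.72799931e-03, -5.50791335e+01,  1.14738666e+00, -1.87116355e+01,
       -5.22285257e-02,  1.92468177e-02,  4.02220269e-05]), 'tool_pos': array([0.18489965, 0.62254317, 0.20466124]), 'eef_rot': array([-4.51988774e-01, -3.10867657e+00,  2.58180011e-03]), 'wrist_force': array([-0.06679921, -0.96013461, -0.86442715]), 'moment': array([ 0.00627526, -0.03076601, -0.01811604]), 'opening': 0.09381468909493122}
```

View pics/scene0.png

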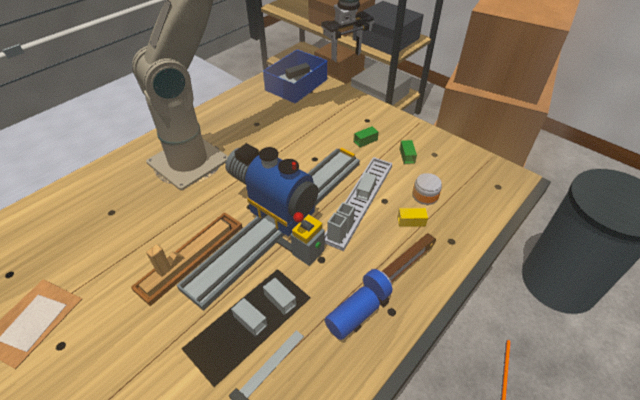

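View pics/top0.png

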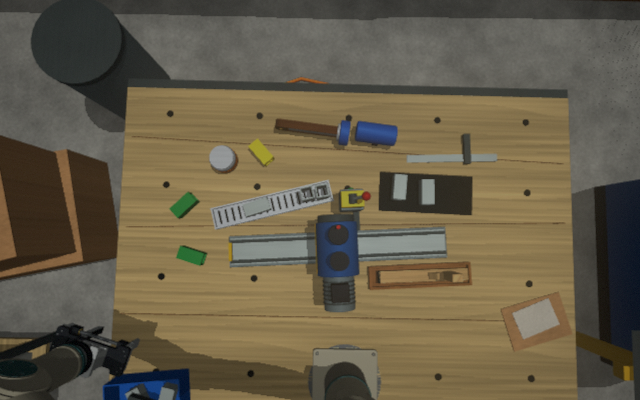

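Top view: two raw tubes on the mat at (400,187) and (428,192). Tube4 lies in the tray at (258,205), with standing ones at (307,193) and (323,188). The look-alikes are green (184,204), (192,255) and yellow (261,152), and they lie off the tray. The stick is in its rest with the handle at about (450,277), and the switch ball is at (366,196). I'll enlarge this to confirm.

```bash
python3 - <<'E'
import cv2
a=cv2.imread('pics/top0.png')[140:320,205:485]
cv2.imwrite('pics/c1.png',cv2.resize(a,None,fx=2.85,fy=2.85,interpolation=cv2.INTER_CUBIC))
E
```

```text
(no output)
```

View pics/c1.png

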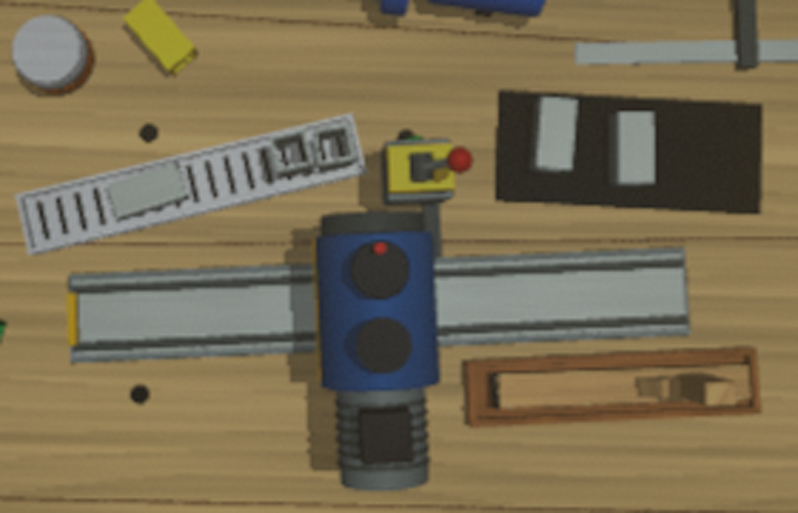

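```bash
cat > m.py <<'E'
from h import *
s=snap('top')
def c(u,v,z):return onz(s,u/2.85+205,v/2.85+140,z)[:2]
def pr(n,p):print(n,np.round(p,4))
A=[c(684,249,.033),c(689,334,.033),c(69,276,.033),c(71,361,.033)]
for a in A:pr('bed',a)
inf=(A[0]+A[1])/2;out=(A[2]+A[3])/2
fy=(out-inf)/np.linalg.norm(out-inf);pr('len,yaw',[np.linalg.norm(out-inf),np.degrees(np.arctan2(-fy[0],fy[1]))])
O=inf+.36*fy;pr('origin',O)
fx=np.array([fy[1],-fy[0]])
for n,x,y in(('rest',-.105,0),('lipfront',-.054,0)):pr(n,O+x*fx)
# rest rim corners (z .020)
B=[c(466,362,.02),c(470,425,.02),c(754,348,.02),c(759,411,.02)]
pr('rest mid',np.mean(B,0))
for b in B:pr('r',[(b-O)@fx,(b-O)@fy])
T=[c(18,197,.018),c(30,254,.018),c(352,114,.018),c(362,171,.018)]
m=np.mean(T,0);d=(T[0]+T[1]-T[2]-T[3])/2;pr('tray',[*m,np.linalg.norm(d),np.degrees(np.arctan2(-d[0],d[1])),np.linalg.norm((T[0]+T[2]-T[1]-T[3])/2)])
b=s['frame'][:,:,::-1]
# raw tubes top z .044
def rect(pts,z,n):
    P=np.array([c(*p,z) for p in pts]);rc=cv2.minAreaRect((P*1e4).astype(np.float32));pr(n,[*P.mean(0)]);pr('  box',cv2.boxPoints(rc)[:,:].ravel()/1e4)
    e=P[0]-P[1];print('  ',np.round(np.linalg.norm(e),4),'dirdeg',np.degrees(np.arctan2(e[1],e[0])).round(1))
rect([(540,95),(534,168),(573,171),(579,98)],.044,'A left')
rect([(616,111),(614,184),(655,186),(657,112)],.044,'B right')
rect([(106,188),(187,164),(190,194),(115,217)],.046,'tube4')
rect([(271,139),(307,132),(313,166),(278,178)],.086,'s1');rect([(313,131),(349,125),(354,158),(320,167)],.086,'s2')
pr('ball',c(459,159,.18))
pr('handle top',c(718,390,.126));pr('solefront',c(497,390,.032))
E
python3 m.py
```

```text
bed [ 0.4968 -0.3143]
bed [ 0.4016 -0.3196]
bed [0.4512 0.3776]
bed [0.357  0.3715]
len,yaw [0.693  3.7337]
origin [0.4258 0.0423]
rest [0.321  0.0355]
lipfront [0.3719 0.0388]
rest mid [ 0.3403 -0.237 ]
r [-0.0689 -0.1089]
r [-0.1392 -0.1097]
r [-0.0676 -0.4368]
r [-0.1382 -0.4372]
tray [ 0.5591  0.2458  0.3912 15.3994  0.0667]
A left [ 0.6241 -0.1668]
  box [ 0.5805 -0.1858  0.6645 -0.1921  0.6678 -0.1479  0.5838 -0.1416]
   0.0833 dirdeg -4.3
B right [ 0.6089 -0.2562]
  box [ 0.5666 -0.2784  0.6506 -0.2806  0.6518 -0.2341  0.5678 -0.2319]
   0.0829 dirdeg -1.5
tube4 [0.5481 0.2889]
  box [0.5177 0.327  0.5467 0.2376 0.5791 0.2481 0.5501 0.3375]
   0.094 dirdeg 108.0
s1 [0.5892 0.1297]
  box [0.5625 0.1444 0.5705 0.1054 0.6133 0.1142 0.6053 0.1532]
   0.0398 dirdeg 102.4
s2 [0.5996 0.0846]
  box [0.5755 0.0992 0.5839 0.0605 0.623  0.0689 0.6146 0.1077]
   0.0397 dirdeg 100.9
ball [ 0.5781 -0.0393]
handle top [ 0.3497 -0.3176]
solefront [ 0.3348 -0.1043]
```

Rays put the machine origin at about (0.426, 0.042) with yaw +3.7°. The ball checks out within 2 mm, and the tray's yaw is 15.4°. I'll do the switch first.

```bash
python3 -m handwheel '0 0 0 0 0 0.04 0;0 0 0 0 0 0.08 0;0 0 6 0 0 0.13 0;0 0 13 .1 -.18 0.13 0;0 0 13 .394 -.702 0.13 0;0 0 13 .394 -.702 0.13 0;0 0 13 .394 -.702 0.13 0;0 0 13 .394 -.702 0.13 0;0 0 13 .394 -.702 0.13 0;0 0 13 .394 -.702 0.13 0;0 0 13 .394 -.702 0.13 0;0 0 13 .394 -.702 0.13 0;0 0 13 .394 -.702 0.13 0;0 0 13 .394 -.702 0.13 0;0 0 13 .394 -.702 0.13 0;0 0 13 .394 -.702 0.13 0;0 0 13 .394 -.702 0.13 0;0 0 13 .394 -.702 0.13 0;0 0 13 .394 -.702 0.13 0;0 0 13 .394 -.702 0.13 0' 40; python3 -c "
from h import *
print(r.get_state()['joint_positions'])"
```

```text
t: 1.82
tool_pos: [0.532, 0.0031, 0.3339]
eef_rot: [-0.097, -3.14, 0.002]
wrist_force: [-0.1, 1.2, -0.3]
opening: 0.0004
[-0.24532738  0.33910024  0.26129323  1.66220924 -0.09285135  1.15276184
  1.5485426 ]
```

```bash
python3 -m handwheel '0 0 0 .047 -.082 0 0;0 0 0 .047 -.082 0 0;0 0 0 .047 -.082 0 0;0 0 0 .047 -.082 0 0;0 0 0 .047 -.082 -.04 0;0 0 0 .047 -.082 -.08 0;0 0 0 .047 -.082 -.12 0;0 0 0 .047 -.082 -.159 0;0 0 0 .047 -.082 -.159 0;0 0 0 .047 -.082 -.159 0'
python3 - <<'E'
from h import *
st=r.get_state()
s=snap('scene');f=s['frame'][100:280,220:400,::-1];cv2.imwrite('pics/sw1.png',cv2.resize(f,None,fx=3,fy=3))
E
```

```text
t: 2.65
tool_pos: [0.5774, -0.077, 0.174]
eef_rot: [-0.094, -3.136, 0.0]
wrist_force: [0.7, 0.7, 0.5]
opening: 0.0003
```

View pics/sw1.png

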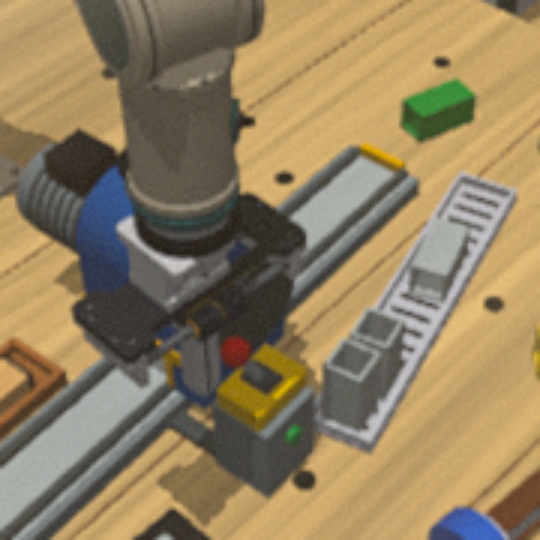

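```bash
python3 -m handwheel '0 0 0 -.001 .02 0 0;0 0 0 -.002 .04 0 0;0 0 0 -.003 .06 0 0;0 0 0 -.005 .075 0 0;0 0 0 -.005 .085 0 0;0 0 0 -.005 .085 0 0;0 0 0 -.005 .085 0 0'
python3 - <<'E'
from h import *
s=snap('scene');f=s['frame'][:,:,::-1]
hsv=cv2.cvtColor(s['frame'],cv2.COLOR_RGB2HSV)
m=((hsv[...,0]<6)|(hsv[...,0]>174))&(hsv[...,1]>180)&(hsv[...,2]>90)
n,l,st,c=cv2.connectedComponentsWithStats(m.astype(np.uint8))
print([(st[i,4],c[i].round(1)) for i in range(1,n) if st[i,4]>15])
O=np.array([.4258,.0423]);fy=np.array([-.0651,.9979]);fx=np.array([.9979,.0651])
for q in(0,.8,1.):
    a=q-.5;p=O+.145*fx+(-.055+.075*np.sin(a))*fy;print(q,np.round(proj(s,[*p,.117+.075*np.cos(a)]),1))
E
```

```text
t: 3.28
tool_pos: [0.5764, 0.0063, 0.1792]
eef_rot: [0.095, 3.134, -0.003]
wrist_force: [-0.4, -2.8, 4.9]
opening: 0.0003
[]
0 [297.3 217.8]
0.8 [312.  202.6]
1.0 [315.4 201. ]
```

```bash
python3 -m handwheel '0 0 0 0 -.03 0 0;0 0 0 0 -.06 0.02 0;0 0 0 0 -.1 0.06 0;0 0 0 0 -.1 .12 0;0 0 0 0 -.14 .12 0;0 0 0 0 -.14 .12 0'
python3 - <<'E'
from h import *
s=snap('scene')
hsv=cv2.cvtColor(s['frame'],cv2.COLOR_RGB2HSV)
m=((hsv[...,0]<8)|(hsv[...,0]>172))&(hsv[...,1]>170)&(hsv[...,2]>70)
n,l,st,c=cv2.connectedComponentsWithStats(m.astype(np.uint8))
print([(st[i,4],c[i].round(1)) for i in range(1,n) if st[i,4]>8])
f=s['frame'][100:280,220:400,::-1];cv2.imwrite('pics/sw2.png',cv2.resize(f,None,fx=3,fy=3))
E
```

```text
t: 3.83
tool_pos: [0.5785, -0.1396, 0.3053]
eef_rot: [0.103, 3.124, -0.009]
wrist_force: [0.1, -0.8, 1.0]
opening: 0.0004
[(np.int32(19), array([293.5, 165.7])), (np.int32(67), array([314.9, 201. ]))]
```

View pics/sw2.png

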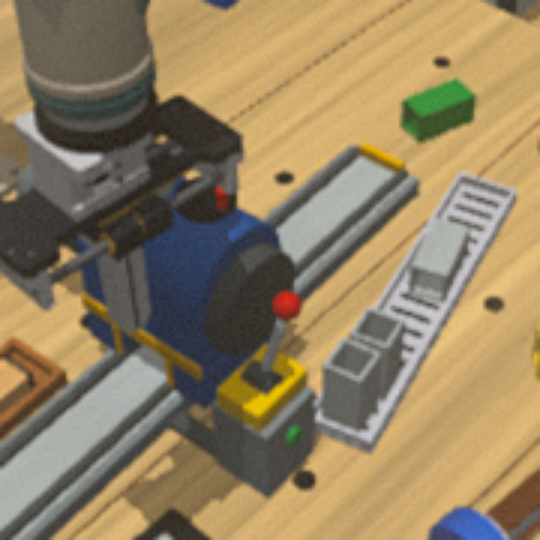

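The ball is at (314.9,201), which fits a lever angle of about 1.0 (predicted 315.4,201), so the machine is on. Next is tube A.

```bash
python3 -m handwheel '0 0 0 .04 -.027 0 .7;0 0 0 .046 -.027 -.04 .7;0 0 0 .046 -.027 -.08 .7;0 0 0 .046 -.027 -.12 .7;0 0 0 .046 -.027 -.16 .7;0 0 0 .046 -.027 -.2 .7;0 0 0 .046 -.027 -.24 .7;0 0 0 .046 -.027 -.27 .7;0 0 0 .046 -.027 -.287 .7;0 0 0 .046 -.027 -.287 .7;0 0 0 .046 -.027 -.287 .7;0 0 0 .046 -.027 -.287 0;0 0 0 .046 -.027 -.287 0;0 0 0 .046 -.027 -.287 0;0 0 0 .046 -.027 -.287 0;0 0 0 .046 -.027 -.287 0' 30
```

```text
t: 5.22
tool_pos: [0.6248, -0.1667, 0.0184]
eef_rot: [0.106, 3.124, -0.008]
wrist_force: [-0.9, -0.0, 5.5]
opening: 0.0398
```

```bash
python3 -m handwheel '0 0 0 0 0 .04 0;0 0 0 0 0 .08 0;0 0 7 -.01 0 .1 0;0 0 14 -.03 0 .1 0;0 0 21 -.05 0 .1 0;0 0 28 -.07 0 .1 0;0 0 35 -.09 0 .1 0;0 0 42 -.11 0 .1 0;0 0 49 -.13 0 .1 0;0 0 56 -.15 0 .1 0;0 0 63 -.17 0 .1 0;0 0 70 -.191 0 .1 0;0 0 77 -.191 0 .1 0;0 0 84 -.191 0 .1 0;0 0 91 -.191 0 .1 0;0 0 97.6 -.191 .03 .1 0;0 0 97.6 -.191 .06 .1 0;0 0 97.6 -.191 .089 .1 0;0 0 97.6 -.191 .089 .1 0;0 0 97.6 -.191 .089 .1 0'
python3 - <<'E'
from h import *
st=r.get_state();print(st['joint_positions'].round(2));M=R.from_rotvec(st['eef_rot']).as_matrix();print(M.round(3),np.degrees(np.arctan2(M[1,1],M[0,1])))
E
```

```text
t: 6.88
tool_pos: [0.4337, -0.0765, 0.1186]
eef_rot: [-2.285, 2.135, 0.014]
wrist_force: [-0.2, 0.5, -3.0]
opening: 0.0397
[ 0.53  0.54 -0.58  2.16  0.5   0.58  2.8 ]
[[ 0.068 -0.998  0.003]
 [-0.998 -0.068  0.017]
 [-0.016 -0.005 -1.   ]] -176.09553201856426
```

```bash
python3 -m handwheel '-.9 0 0 0 -.001 -.03 0;-.9 0 0 0 -.001 -.06 0;-.9 0 0 0 -.001 -.07 0;-.9 0 0 0 -.001 -.0785 0;-.9 0 0 0 -.001 -.0785 0;-.9 0 0 0 -.001 -.0785 0;-.9 0 0 0 -.001 -.0785 .55;-.9 0 0 0 -.001 -.0785 .55;-.9 0 0 0 -.001 -.0785 .55;-.9 0 0 0 -.001 -.04 .6;-.9 0 0 0 -.001 0 .7;-.9 0 0 0 -.001 .03 .7;-.9 0 0 0 -.001 .03 .7'
python3 - <<'E'
from h import *
st=r.get_state();M=R.from_rotvec(st['eef_rot']).as_matrix();print(M.round(3))
E
```

```text
t: 7.97
tool_pos: [0.4374, -0.0776, 0.1537]
eef_rot: [-2.289, 2.139, -0.016]
wrist_force: [0.5, -0.3, 0.3]
opening: 0.0657
[[ 0.068 -0.998  0.013]
 [-0.998 -0.068 -0.001]
 [ 0.002 -0.013 -1.   ]]
```

```bash
python3 -m handwheel '0 0 0 0 -.04 0 .7;0 0 -7 .02 -.08 0 .7;0 0 -14 .04 -.11 0 .7;0 0 -21 .06 -.14 0 .7;0 0 -28 .08 -.1786 0 .7;0 0 -35 .1 -.1786 0 .7;0 0 -42 .12 -.1786 0 .7;0 0 -49 .14 -.1786 0 .7;0 0 -56 .16 -.1786 0 .7;0 0 -63 .1715 -.1786 0 .7;0 0 -70 .1715 -.1786 0 .7;0 0 -77 .1715 -.1786 0 .7;0 0 -84 .1715 -.1786 0 .7;0 0 -91 .1715 -.1786 -.02 .7;0 0 -95.4 .1715 -.1786 -.05 .7;0 0 -95.4 .1715 -.1786 -.08 .7;0 0 -95.4 .1715 -.1786 -.08 .7;0 0 -95.4 .1715 -.1786 -.08 .7'
python3 - <<'E'
from h import *
st=r.get_state();M=R.from_rotvec(st['eef_rot']).as_matrix();print(M.round(3),np.degrees(np.arctan2(M[1,1],M[0,1])))
s=snap('scene');f=s['frame'][140:380,120:380,::-1];cv2.imwrite('pics/b1.png',cv2.resize(f,None,fx=2.4,fy=2.4))
E
```

```text
t: 9.47
tool_pos: [0.6075, -0.2557, 0.0723]
eef_rot: [-0.04, -3.136, 0.019]
wrist_force: [-0.3, 1.2, -0.2]
opening: 0.066
[[-1.     0.026 -0.006]
 [ 0.026  1.    -0.012]
 [ 0.005 -0.012 -1.   ]] 88.52214202168281
```

View pics/b1.png

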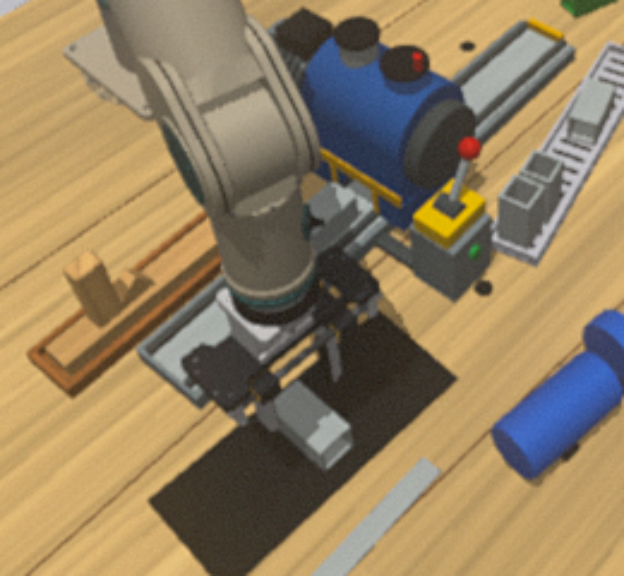

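Tube A sits in the channel at crop (345,210), and tube B lies between the jaws at crop (312,425).

```bash
python3 -m handwheel '0 0 0 .001 0 -.03 .7;0 0 0 .001 0 -.054 .7;0 0 0 .001 0 -.054 .7;0 0 0 .001 0 -.054 0;0 0 0 .001 0 -.054 0;0 0 0 .001 0 -.054 0;0 0 0 .001 0 -.054 0;0 0 0 .001 0 -.054 0;0 0 0 0 0 0 0;0 0 0 0 0 .04 0;0 0 0 0 0 .04 0' 30
```

```text
t: 10.43
tool_pos: [0.6124, -0.2576, 0.12]
eef_rot: [0.041, 3.135, -0.025]
wrist_force: [1.4, -0.9, -1.3]
opening: 0.0397
```

```bash
python3 -m handwheel '0 0 7 -.01 0 0 0;0 0 14 -.03 0 0 0;0 0 21 -.05 0 0 0;0 0 28 -.07 0 0 0;0 0 35 -.09 0 0 0;0 0 42 -.11 0 0 0;0 0 49 -.13 0 0 0;0 0 56 -.15 0.01 0 0;0 0 63 -.173 0.02 0 0;0 0 70 -.173 0.04 0 0;0 0 77 -.173 0.06 0 0;0 0 84 -.173 0.08 0 0;0 0 91 -.173 0.095 0 0;0 0 95.2 -.173 .095 0 0;0 0 95.2 -.173 .095 0 0;0 0 95.2 -.173 .095 0 0;0 0 95.2 -.173 .095 -.03 0;0 0 95.2 -.173 .095 -.03 0'
python3 - <<'E'
from h import *
st=r.get_state();M=R.from_rotvec(st['eef_rot']).as_matrix();print(M.round(3),np.degrees(np.arctan2(M[1,1],M[0,1])))
E
```

```text
t: 11.93
tool_pos: [0.4369, -0.1633, 0.0874]
eef_rot: [-2.278, 2.144, -0.003]
wrist_force: [-2.0, -0.0, -2.8]
opening: 0.0399
[[ 0.061 -0.998  0.01 ]
 [-0.998 -0.061  0.008]
 [-0.008 -0.011 -1.   ]] -176.52429429957851
```

```bash
python3 -m handwheel '0 0 0 .002 .001 -.03 0;0 0 0 .002 .001 -.04 0;0 0 0 .002 .001 -.047 0;0 0 0 .002 .001 -.047 0;0 0 0 .002 .001 -.047 .55;0 0 0 .002 .001 -.047 .55;0 0 0 .002 .001 -.047 .55;0 0 0 .002 .001 0 .55;0 0 0 .002 .001 .04 .6;0 0 0 .002 .001 .08 .7;0 0 0 .002 .001 .11 .7;0 0 0 .002 .001 .11 .7'
python3 - <<'E'
from h import *
st=r.get_state();M=R.from_rotvec(st['eef_rot']).as_matrix();print(M.round(3),st['joint_positions'].round(2))
s=snap('top','t2');f=s['frame'][150:300,300:480,::-1]
g=cv2.resize(f,None,fx=4,fy=4,interpolation=cv2.INTER_CUBIC);cv2.imwrite('pics/t2c.png',g)
E
```

```text
t: 12.93
tool_pos: [0.4429, -0.1626, 0.2032]
eef_rot: [-2.274, 2.141, -0.017]
wrist_force: [1.2, -0.9, -0.6]
opening: 0.0654
[[ 0.06  -0.998  0.021]
 [-0.998 -0.06   0.006]
 [-0.005 -0.021 -1.   ]] [ 0.96  0.51 -0.95  2.    0.54  0.88  2.92]
```

View pics/t2c.png

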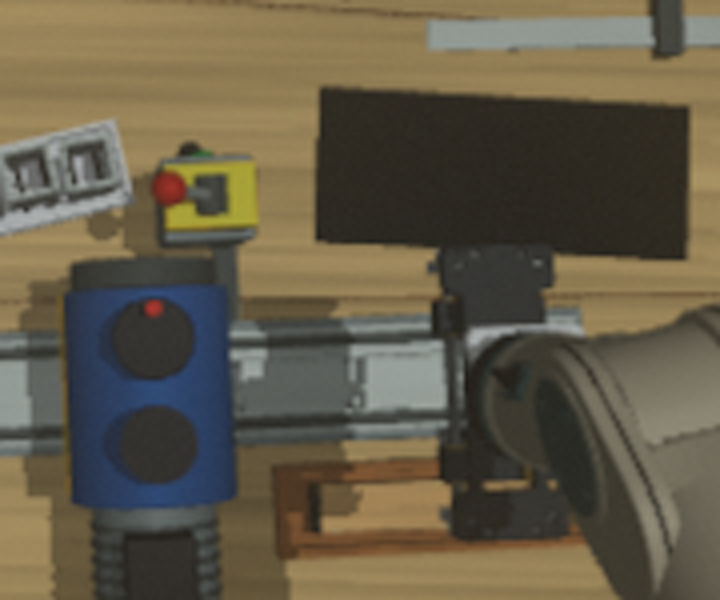

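Both tubes are in the channel in the feed direction, at crop (300,390) and (400,380), and the switch is on. I'll turn the wrist back half a turn, away from joint 7's limit, and go to the stick's handle.

```bash
python3 -m handwheel '0 0 -7 -.01 -.02 0 .7;0 0 -14 -.02 -.04 0 .8;0 0 -21 -.03 -.06 0 1;0 0 -28 -.04 -.08 0 1;0 0 -35 -.05 -.1 0 1;0 0 -42 -.06 -.12 0 1;0 0 -49 -.07 -.14 0 1;0 0 -56 -.094 -.157 0 1;0 0 -63 -.094 -.157 0 1;0 0 -70 -.094 -.157 0 1;0 0 -77 -.094 -.157 0 1;0 0 -84 -.094 -.157 0 1;0 0 -91 -.094 -.157 0 1;0 0 -98 -.094 -.157 0 1;0 0 -105 -.094 -.157 0 1;0 0 -112 -.094 -.157 0 1;0 0 -119 -.094 -.157 0 1;0 0 -126 -.094 -.157 0 1'
python3 -m handwheel '0 0 -7 0 0 0 1;0 0 -14 0 0 0 1;0 0 -21 0 0 0 1;0 0 -28 0 0 0 1;0 0 -35 0 0 0 1;0 0 -42 0 0 0 1;0 0 -49 0 0 0 1;0 0 -54 0 0 0 1;0 0 -54 0 0 0 1'
python3 - <<'E'
from h import *
st=r.get_state();M=R.from_rotvec(st['eef_rot']).as_matrix();print(M.round(3),np.degrees(np.arctan2(M[1,1],M[0,1])),st['joint_positions'].round(2))
s=snap('scene','s3');f=s['frame'][180:320,110:300,::-1];cv2.imwrite('pics/s3c.png',cv2.resize(f,None,fx=3,fy=3))
E
```

```text
t: 14.48
tool_pos: [0.3461, -0.3196, 0.1997]
eef_rot: [-0.891, -3.011, 0.028]
wrist_force: [-0.1, -0.3, 0.5]
opening: 0.0938
t: 15.23
tool_pos: [0.3454, -0.3194, 0.1989]
eef_rot: [-2.157, -2.269, 0.025]
wrist_force: [-1.0, 0.3, -0.1]
opening: 0.0938
[[-0.05   0.999 -0.019]
 [ 0.999  0.05  -0.004]
 [-0.003 -0.019 -1.   ]] 2.8801421457475396 [ 0.72  0.39 -0.07  2.    0.06  0.77  0.67]
```

View pics/s3c.png

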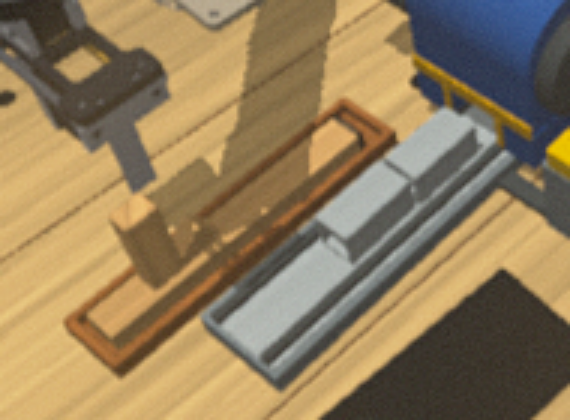

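Both tubes are end to end in the channel, with the rear face at crop (335,240). The handle's top is at about crop (137,205), so I'll ray-check it.

```bash
python3 - <<'E'
from h import *
s=snap('scene')
for u,v in((108,213),(135,192),(165,200),(137,222),(137,206)):print(onz(s,110+u/3,180+v/3,.126).round(4))
for u,v in((322,228),(350,262)):print('rear',onz(s,110+u/3,180+v/3,.065 if u==322 else .025).round(4))
E
```

```text
[ 0.3361 -0.3338  0.126 ]
[ 0.334  -0.3068  0.126 ]
[ 0.3598 -0.2948  0.126 ]
[ 0.3618 -0.323   0.126 ]
[ 0.3478 -0.3138  0.126 ]
rear [ 0.4377 -0.2057  0.065 ]
rear [ 0.458  -0.1994  0.025 ]
```

```bash
python3 -m handwheel '0 -1.1 .85 .003 .003 -.03 1;0 -1.1 .85 .003 .003 -.06 1;0 -1.1 .85 .003 .003 -.09 1;0 -1.1 .85 .003 .003 -.124 1;0 -1.1 .85 .003 .003 -.124 1;0 -1.1 .85 .003 .003 -.124 1;0 -1.1 .85 .003 .003 -.124 0;0 -1.1 .85 .003 .003 -.124 0;0 -1.1 .85 .003 .003 -.124 0;0 -1.1 .85 .003 .003 -.124 0;0 -1.1 .85 .003 .003 -.124 0;0 -1.1 .85 .003 .003 -.124 0;0 -1.1 .85 .003 .003 -.124 0' 50
python3 - <<'E'
from h import *
st=r.get_state();M=R.from_rotvec(st['eef_rot']).as_matrix();print(M.round(3),np.degrees(np.arctan2(M[1,1],M[0,1])))
E
```

```text
t: 16.42
tool_pos: [0.3488, -0.3164, 0.0755]
eef_rot: [2.139, 2.295, -0.004]
wrist_force: [-0.4, -0.4, -0.3]
opening: 0.0505
[[-0.07   0.998  0.001]
 [ 0.998  0.07  -0.005]
 [-0.005  0.001 -1.   ]] 4.031377904901417
```

```bash
python3 -m handwheel '0 0 0 0 0 0 0;0 0 0 0 0 0 0;0 0 0 0 0 0 0;0 0 0 0 0 0 0;0 0 0 0 0 0 0;0 0 0 0 0 0.03 0;0 0 0 0 0 .06 0;0 0 0 0 0 .06 0'
python3 - <<'E'
from h import *
st=r.get_state();M=R.from_rotvec(st['eef_rot']).as_matrix();print(M.round(3),st['moment'])
E
```

```text
t: 17.08
tool_pos: [0.3511, -0.3183, 0.1391]
eef_rot: [2.134, 2.29, -0.004]
wrist_force: [0.2, -0.9, -2.2]
opening: 0.0259
[[-0.07   0.998  0.007]
 [ 0.997  0.07  -0.01 ]
 [-0.01   0.006 -1.   ]] [-0.23408711  0.09553733  0.02075485]
```

```bash
python3 -m handwheel '0 0 0 .01 -.03 0 0;0 0 0 .03 -.06 0 0;0 0 0 .05 -.09 0 0;0 0 0 .08 -.123 0 0;0 0 0 .107 -.123 0 0;0 0 0 .107 -.123 0 0;0 0 0 .107 -.123 0 0;0 0 -.3 .107 -.123 -.02 0;0 0 -.3 .107 -.123 -.03 0;0 0 -.3 .107 -.123 -.03 0'
python3 - <<'E'
from h import *
st=r.get_state();M=R.from_rotvec(st['eef_rot']).as_matrix();print(M.round(3),np.degrees(np.arctan2(M[1,1],M[0,1])))
s=snap('scene');f=s['frame'][180:340,100:320,::-1];cv2.imwrite('pics/s4c.png',cv2.resize(f,None,fx=3,fy=3))
E
```

```text
t: 17.92
tool_pos: [0.4549, -0.4393, 0.106]
eef_rot: [2.145, 2.289, -0.005]
wrist_force: [0.3, 0.3, -2.6]
opening: 0.0259
[[-0.065  0.998  0.001]
 [ 0.998  0.065 -0.005]
 [-0.005  0.001 -1.   ]] 3.7216561528347096
```

View pics/s4c.png

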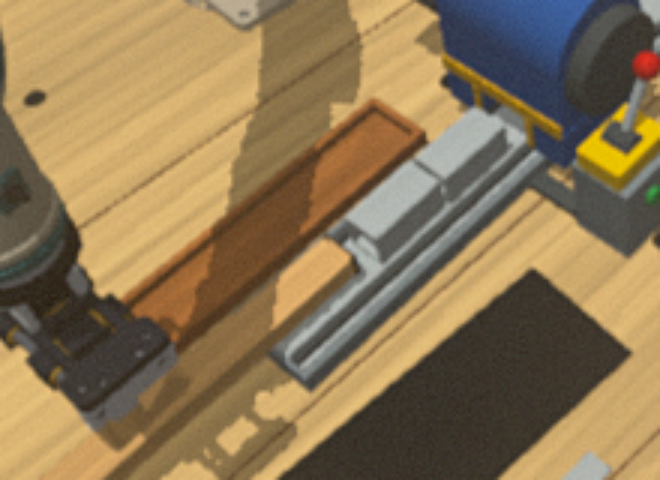

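```bash
python3 - <<'E'
from h import *
s=snap('scene')
O=np.array([.4258,.0423]);fy=np.array([-.0651,.9979]);fx=np.array([.9979,.0651])
for u,v,z in((325,239,.0625),(357,263,.0625),(352,284,.0385),(348,231,.065),(380,250,.065)):
    p=onz(s,100+u/3,180+v/3,z)[:2]-O;print((p@fx).round(4),(p@fy).round(4))
E
```

```text
-0.0158 -0.2698
0.0248 -0.2696
0.0223 -0.2789
-0.0046 -0.2526
0.0321 -0.2491
```

```bash
python3 -m handwheel '0 0 0 .002 0 -.006 0;0 0 0 .002 0 -.0115 0;0 0 0 .002 0 -.0115 0;0 0 0 .001 .015 -.0115 0;0 0 0 0 .03 -.0115 0;0 0 0 -.001 .045 -.0115 0;0 0 0 -.002 .06 -.0115 0;0 0 0 -.003 .075 -.0115 0;0 0 0 -.004 .09 -.0115 0;0 0 0 -.005 .105 -.0115 0;0 0 0 -.006 .12 -.0115 0;0 0 0 -.007 .135 -.0115 0;0 0 0 -.008 .15 -.0115 0;0 0 0 -.009 .165 -.0115 0;0 0 0 -.010 .18 -.0115 0;0 0 0 -.010 .18 -.0115 0'
python3 - <<'E'
from h import *
st=r.get_state();M=R.from_rotvec(st['eef_rot']).as_matrix();print(M.round(3),np.degrees(np.arctan2(M[1,1],M[0,1])))
E
```

```text
t: 19.35
tool_pos: [0.4467, -0.2571, 0.0972]
eef_rot: [2.139, 2.291, -0.002]
wrist_force: [-0.3, 0.8, -3.3]
opening: 0.0254
[[-0.068  0.998  0.004]
 [ 0.998  0.068 -0.006]
 [-0.006  0.004 -1.   ]] 3.9190456768467987
```

```bash
python3 -m handwheel '0 0 -.2 -.001 .015 -.002 0;0 0 -.2 -.002 .03 -.002 0;0 0 -.2 -.003 .045 -.002 0;0 0 -.2 -.004 .06 -.002 0;0 0 -.2 -.005 .075 -.002 0;0 0 -.2 -.006 .09 -.002 0;0 0 -.2 -.007 .105 -.002 0;0 0 -.2 -.008 .12 -.002 0;0 0 -.2 -.009 .135 -.002 0;0 0 -.2 -.010 .15 -.002 0;0 0 -.2 -.011 .165 -.002 0;0 0 -.2 -.012 .175 -.002 0;0 0 -.2 -.013 .182 -.002 0;0 0 -.2 -.013 .182 -.002 0'
python3 - <<'E'
from h import *
s=snap('scene');f=s['frame'][110:290,200:420,::-1];cv2.imwrite('pics/s5c.png',cv2.resize(f,None,fx=3,fy=3))
E
```

```text
t: 20.52
tool_pos: [0.4338, -0.074, 0.0953]
eef_rot: [2.142, 2.289, -0.002]
wrist_force: [1.2, 0.1, -2.7]
opening: 0.0259
```

View pics/s5c.png

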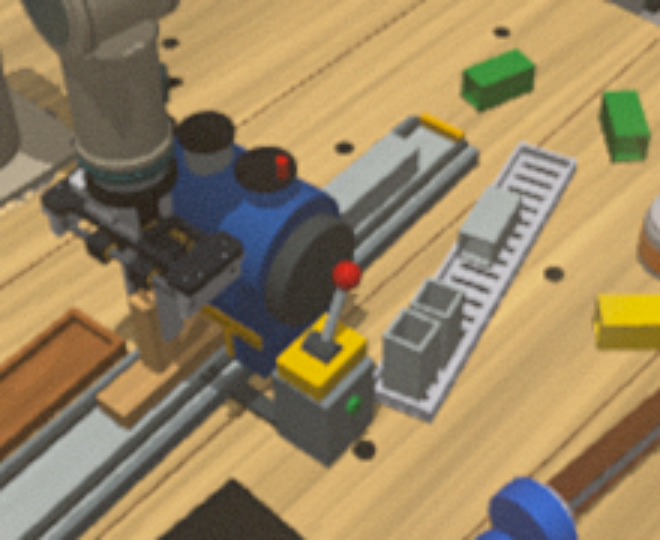

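The tubes lie on the outfeed beyond the hood, with the front end near crop (418,150). I'm drawing the stick back and returning it to its rest.

```bash
python3 -m handwheel '0 0 0 .002 -.03 0 0;0 0 0 .004 -.06 0 0;0 0 0 .006 -.09 0 0;0 0 0 .008 -.12 0 0;0 0 0 .010 -.15 0 0;0 0 0 .012 -.18 0 0;0 0 0 .014 -.21 0 0;0 0 0 .0155 -.243 0 0;0 0 0 .0155 -.243 0 0;0 0 0 .0155 -.243 .03 0;0 0 0 .0155 -.243 .045 0;0 0 0 -.02 -.243 .045 0;0 0 0 -.05 -.243 .045 0;0 0 0 -.085 -.243 .045 0;0 0 0 -.085 -.243 .045 0;0 0 0 -.085 -.243 .02 0;0 0 0 -.085 -.243 .005 0;0 0 0 -.085 -.243 .005 0'
python3 - <<'E'
from h import *
st=r.get_state();M=R.from_rotvec(st['eef_rot']).as_matrix();print(M.round(3),np.degrees(np.arctan2(M[1,1],M[0,1])))
s=snap('top')
f=s['frame'][140:320,205:485,::-1];cv2.imwrite('pics/t5.png',cv2.resize(f,None,fx=2.85,fy=2.85,interpolation=cv2.INTER_CUBIC))
E
```

```text
t: 22.07
tool_pos: [0.3467, -0.3163, 0.0981]
eef_rot: [2.147, 2.292, -0.002]
wrist_force: [-0.3, -0.1, -1.8]
opening: 0.0259
[[-0.065  0.998 -0.   ]
 [ 0.998  0.065 -0.002]
 [-0.002 -0.    -1.   ]] 3.7252775107200655
```

View pics/t5.png

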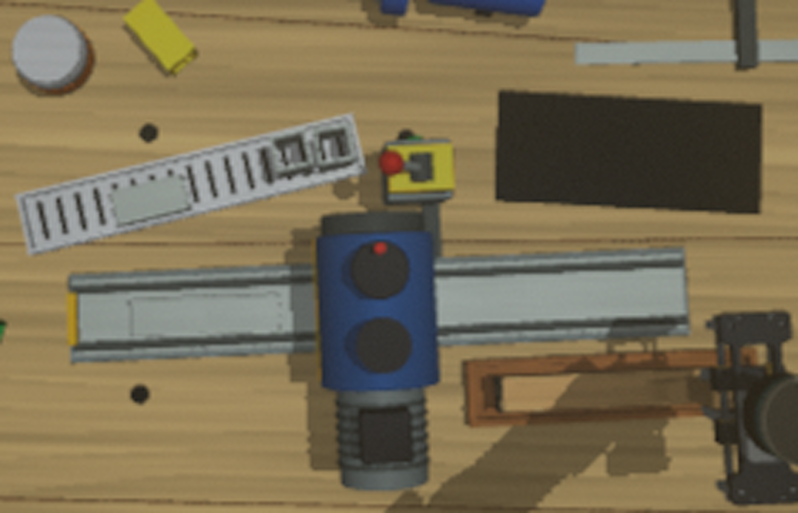

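Two tubes lie on the outfeed at crop x 130–282, clear of the hood edge at 320. The stick is over its rest.

```bash
python3 -m handwheel '0 0 0 .001 0 -.012 0;0 0 0 .001 0 -.0215 0;0 0 0 .001 0 -.0225 0;0 0 0 .001 0 -.0225 0;0 0 0 .001 0 -.0225 .5;0 0 0 .001 0 -.0225 .6;0 0 0 .001 0 -.0225 .7;0 0 0 .001 0 .01 .7;0 0 0 .001 0 .05 .7;0 0 0 .001 0 .09 .7;0 0 0 .001 0 .13 .5;0 0 0 .001 0 .17 .3;0 0 0 .04 0.02 .2 0;0 0 0 .08 .05 .22 0;0 0 0 .12 .1 .22 0;0 0 0 .16 .14 .22 0;0 0 0 .18 .18 .22 0;0 0 0 .2 .22 .22 0'
python3 - <<'E'
from h import *
st=r.get_state();print(st['joint_positions'].round(2))
s=snap('scene');f=s['frame'][180:320,110:300,::-1];cv2.imwrite('pics/s6c.png',cv2.resize(f,None,fx=3,fy=3))
E
```

```text
t: 23.62
tool_pos: [0.5153, -0.1485, 0.3191]
eef_rot: [2.146, 2.289, -0.001]
wrist_force: [0.6, -1.0, -0.6]
opening: 0.0155
[ 0.35  0.35 -0.17  1.67  0.07  1.12  0.22]
```

View pics/s6c.png

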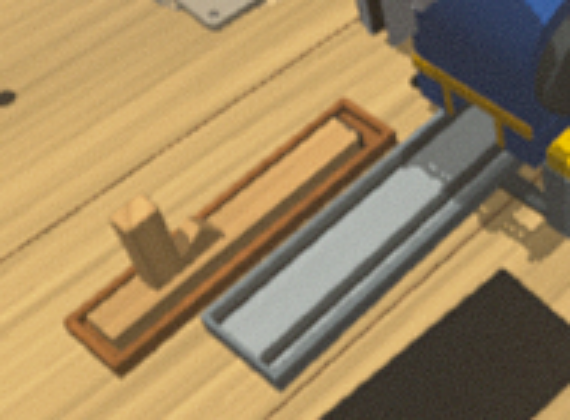

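The stick lies flat in its rest. Now I'll switch off, pushing the ball from the +y side.

```bash
python3 -m handwheel '0 0 0 .054 .03 0 0;0 0 0 .054 .07 0 0;0 0 0 .054 .11 0 0;0 0 0 .054 .15 0 0;0 0 0 .054 .19 0 0;0 0 0 .054 .225 0 0;0 0 0 .054 .225 0 0;0 0 0 .054 .225 -.04 0;0 0 0 .054 .225 -.08 0;0 0 0 .054 .225 -.12 0;0 0 0 .054 .225 -.142 0;0 0 0 .054 .225 -.142 0;0 0 0 .055 .205 -.142 0;0 0 0 .056 .185 -.142 0;0 0 0 .057 .165 -.142 0;0 0 0 .059 .145 -.142 0;0 0 0 .06 .132 -.142 0;0 0 0 .06 .132 -.142 0;0 0 0 .06 .132 -.142 0'
python3 -m handwheel '0 0 0 0 .03 0 0;0 0 0 0 .06 .03 0;0 0 0 0 .09 .06 0;0 0 0 0 .12 .1 .3;0 0 0 -.02 .15 .13 .7;0 0 0 -.04 .18 .15 .7;0 0 0 -.04 .2 .15 .7'
cat > bl.py <<'E'
from h import *
s=snap('scene','bl')
hsv=cv2.cvtColor(s['frame'],cv2.COLOR_RGB2HSV)
m=((hsv[...,0]<8)|(hsv[...,0]>172))&(hsv[...,1]>170)&(hsv[...,2]>70)
n,l,st,c=cv2.connectedComponentsWithStats(m.astype(np.uint8))
print([(st[i,4],c[i].round(1)) for i in range(1,n) if st[i,4]>8])
E
python3 bl.py
```

```text
t: 25.25
tool_pos: [0.5806, -0.0062, 0.1782]
eef_rot: [2.134, 2.301, 0.014]
wrist_force: [0.2, -0.3, 0.4]
opening: 0.0003
t: 25.83
tool_pos: [0.5392, 0.198, 0.3329]
eef_rot: [2.129, 2.304, 0.023]
wrist_force: [0.2, 0.4, 0.1]
opening: 0.0238
[(np.int32(26), array([293.6, 164.9])), (np.int32(74), array([299. , 214.8]))]
```

The ball is at (299,214.8), a lever angle of about 0.1. The arm stopped 10 mm short, so I'll push once more for margin.

```bash
python3 -m handwheel '0 0 0 .033 -.04 0 0;0 0 0 .033 -.08 0 0;0 0 0 .033 -.125 0 0;0 0 0 .033 -.125 -.03 0;0 0 0 .033 -.125 -.07 0;0 0 0 .033 -.125 -.11 0;0 0 0 .033 -.125 -.155 0;0 0 0 .035 -.145 -.155 0;0 0 0 .038 -.17 -.155 0;0 0 0 .04 -.195 -.155 0;0 0 0 .042 -.21 -.155 0;0 0 0 .042 -.22 -.155 0;0 0 0 .042 -.22 -.155 0;0 0 0 .042 -.22 -.155 0;0 0 0 .042 -.22 -.155 0'
python3 -m handwheel '0 0 0 0 .03 0 0;0 0 0 0 .06 .03 0;0 0 0 0 .09 .06 0;0 0 0 0 .12 .1 .3;0 0 0 -.02 .15 .13 .7;0 0 0 -.04 .18 .15 .7;0 0 0 -.04 .2 .15 .7'
python3 bl.py; python3 -c "
from h import *
s=snap('top','t7')"
```

```text
t: 27.13
tool_pos: [0.5796, -0.0115, 0.1783]
eef_rot: [-2.118, -2.319, -0.032]
wrist_force: [0.3, 0.2, -0.3]
opening: 0.0006
t: 27.72
tool_pos: [0.5382, 0.1927, 0.3327]
eef_rot: [2.114, 2.322, 0.04]
wrist_force: [0.0, 0.4, 0.8]
opening: 0.024
[(np.int32(22), array([293.5, 164.9])), (np.int32(74), array([297.7, 216.6]))]
```

```bash
python3 - <<'E'
from h import *
s=r.snapshot('top')
O=np.array([.4258,.0423]);fy=np.array([-.0651,.9979]);fx=np.array([.9979,.0651])
def c(u,v,z):return onz(s,u/2.85+205,v/2.85+140,z)[:2]
for p in((130,299),(132,335),(281,292),(283,331)):
    q=c(*p,.065);print(q.round(4),((q-O)@fx).round(4),((q-O)@fy).round(4))
P=np.array([c(*p,.046) for p in((110,187),(186,175),(191,208),(116,223))]);print(P.round(4),P.mean(0))
d=P[0]+P[3]-P[1]-P[2];print('az',np.degrees(np.arctan2(d[1],d[0])))
a=cv2.imread('pics/scene0.png');h=cv2.cvtColor(a,cv2.COLOR_BGR2HSV)
m=((h[...,0]<8)|(h[...,0]>172))&(h[...,1]>170)&(h[...,2]>70)
n,l,st,cc=cv2.connectedComponentsWithStats(m.astype(np.uint8));print([cc[i].round(1) for i in range(1,n) if st[i,4]>15])
E
```

```text
[0.4281 0.3031] 0.0193 0.2601
[0.3892 0.2995] -0.0198 0.259
[0.4393 0.1387] 0.0197 0.0953
[0.397  0.1354] -0.0226 0.0948
[[0.5513 0.3331]
 [0.5667 0.2488]
 [0.5299 0.242 ]
 [0.5113 0.3249]] [0.53977963 0.28721896]
az 101.49952181455086
[array([293.6, 164.4]), array([298.1, 216.4])]
```

The ball is back at its starting "off" pixel (298,216). Next I'll test in free air whether the wrist can tilt both ways for standing tubes up.

```bash
python3 - <<'E'
from h import *
st=r.get_state();M=R.from_rotvec(st['eef_rot']).as_matrix();print(M.round(3),st['joint_positions'].round(2))
E
python3 -m handwheel '-7 0 0 0 .02 0 .7;-14 0 0 0 .04 0 .7;-21 0 0 0 .06 0 .7;-28 0 0 0 .08 0 .7;-35 0 0 0 .1 -.02 .7;-42 0 0 0 .1 -.04 .7;-49 0 0 0 .1 -.06 .7;-56 0 0 0 .1 -.08 .7;-63 0 0 0 .1 -.1 .7;-65 0 0 0 .1 -.1 .7;-65 0 0 0 .1 -.1 .7;-65 0 0 0 .1 -.1 .7'
python3 - <<'E'
from h import *
st=r.get_state();M=R.from_rotvec(st['eef_rot']).as_matrix();print(M.round(3),st['joint_positions'].round(2))
E
```

```text
[[-0.098  0.995  0.015]
 [ 0.995  0.098  0.018]
 [ 0.016  0.016 -1.   ]] [-0.21  0.4  -0.26  1.58  0.1   1.16 -0.39]
t: 28.87
tool_pos: [0.5383, 0.2932, 0.2285]
eef_rot: [1.458, 1.626, -1.003]
wrist_force: [0.8, -0.7, 1.1]
opening: 0.0656
[[-0.099  0.995  0.015]
 [ 0.433  0.057 -0.9  ]
 [-0.896 -0.083 -0.437]] [-0.91  1.1   0.02  1.01  0.65  1.94 -0.85]
```

```bash
python3 -m handwheel '0 0 0 .01 -.03 -.03 .7;0 0 0 .02 -.06 -.06 .7;0 0 0 .03 -.09 -.09 .7;0 0 0 .037 -.103 -.12 .7;0 0 0 .037 -.103 -.12 .7;0 0 0 .037 -.103 -.12 .7'
python3 - <<'E'
from h import *
st=r.get_state();M=R.from_rotvec(st['eef_rot']).as_matrix();print(M.round(3),st['joint_positions'].round(2))
E
```

```text
t: 29.37
tool_pos: [0.5766, 0.1882, 0.1111]
eef_rot: [1.464, 1.622, -1.002]
wrist_force: [-0.1, 0.3, 0.2]
opening: 0.0657
[[-0.095  0.995  0.012]
 [ 0.435  0.052 -0.899]
 [-0.895 -0.08  -0.438]] [-0.79  1.17  0.03  1.22  0.69  1.66 -0.95]
```

It reaches. The plan is to pick with the tool tilted 25° towards +y and place with it at 65° towards −y, which turns each tube 90°. A helper will work out the turn and shift.

```bash
cat > to.py <<'E'
import sys
from h import *
# jaw azimuth, tilt (deg, + towards jaw_az+90), x y z
az,t,x,y,z=map(float,sys.argv[1:])
a=np.radians(az);t=np.radians(t)
j=np.array([np.cos(a),np.sin(a),0]);u=np.array([-np.sin(a),np.cos(a),0])
zt=np.sin(t)*u-np.cos(t)*np.array([0,0,1]);M=np.c_[np.cross(j,zt),j,zt]
st=r.get_state();C=R.from_rotvec(st['eef_rot']).as_matrix()
print('turn',np.degrees(R.from_matrix(M@C.T).as_rotvec()).round(1),'shift',(np.array([x,y,z])-st['tool_pos']).round(4),'j',st['joint_positions'].round(2))
E
python3 to.py 11.5 25 .5404 .285 .15
```

```text
turn [88.6  7.6  3.2] shift [-0.0362  0.0968  0.0389] j [-0.79  1.17  0.03  1.22  0.69  1.66 -0.95]
```

```bash
python3 -m handwheel '0 0 0 0 .02 .03 .7;6.8 .6 .25 -.01 .04 .06 .7;13.6 1.2 .5 -.02 .06 .09 .7;20.4 1.8 .75 -.036 .097 .12 .7;27.2 2.4 1 -.036 .097 .12 .7;34 3 1.3 -.036 .097 .12 .7;40.8 3.5 1.5 -.036 .097 .12 .7;47.6 4.1 1.7 -.036 .097 .12 .7;54.4 4.7 2 -.036 .097 .12 .7;61.2 5.3 2.2 -.036 .097 .12 .7;68 5.9 2.5 -.036 .097 .12 .7;75 6.5 2.7 -.036 .097 .1 .7;82 7 3 -.036 .097 .07 .7;88.6 7.6 3.2 -.036 .097 .04 .7;88.6 7.6 3.2 -.036 .097 .0 .7;88.6 7.6 3.2 -.036 .097 -.03 .7;88.6 7.6 3.2 -.036 .097 -.03 .7;88.6 7.6 3.2 -.036 .097 -.03 .7'
python3 to.py 11.5 25 .5404 .285 .025
python3 - <<'E'
from h import *
s=snap('scene');f=s['frame'][110:270,270:450,::-1];cv2.imwrite('pics/s8c.png',cv2.resize(f,None,fx=3.5,fy=3.5))
E
```

```text
t: 30.87
tool_pos: [0.5418, 0.2859, 0.0836]
eef_rot: [-1.757, -2.155, -0.393]
wrist_force: [0.3, 0.5, 0.9]
opening: 0.0657
turn [-0.   0.2 -0.1] shift [-0.0014 -0.0009 -0.0586] j [ 0.08  0.81 -0.57  1.81 -0.05  0.54 -0.08]
```

View pics/s8c.png

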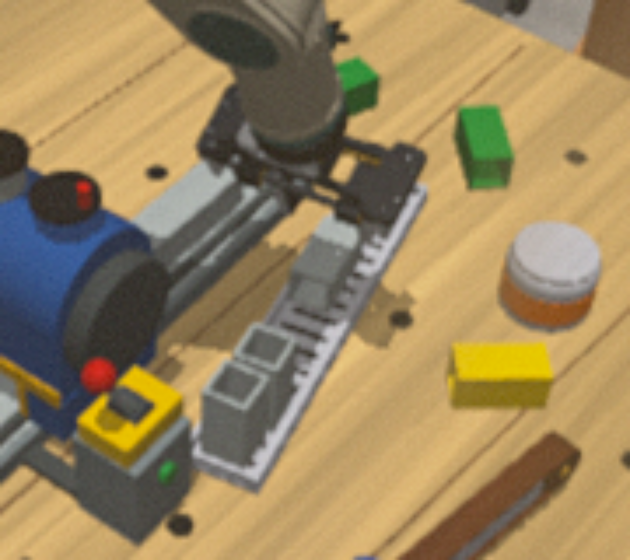

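Tube4 (grey, in the tray) is at crop (328,265) under the hand. The green and yellow look-alikes lie off to the right and are left alone. Descending to grip it.

```bash
python3 -m handwheel '0 0 0 -.0014 -.001 -.02 .7;0 0 0 -.0014 -.001 -.04 .7;0 0 0 -.0014 -.001 -.058 .7;0 0 0 -.0014 -.001 -.058 .7;0 0 0 -.0014 -.001 -.058 .7;0 0 0 -.0014 -.001 -.058 0;0 0 0 -.0014 -.001 -.058 0;0 0 0 -.0014 -.001 -.058 0;0 0 0 -.0014 -.001 -.058 0;0 0 0 -.0014 -.001 -.058 0;0 0 0 -.0014 -.001 -.058 0;0 0 0 0 0 -.02 0;0 0 0 0 0 .02 0;0 0 0 0 0 .06 0;0 0 0 0 0 .06 0' 40
python3 to.py 11.5 -65 .5764 .1831 .15
```

```text
t: 32.17
tool_pos: [0.5464, 0.2897, 0.1522]
eef_rot: [-1.756, -2.161, -0.412]
wrist_force: [0.7, 1.1, -2.5]
opening: 0.0398
turn [-88.4 -17.2  -0.9] shift [ 0.03   -0.1066 -0.0022] j [ 0.1   0.71 -0.6   1.77 -0.08  0.66 -0.1 ]
```

```bash
python3 -m handwheel '-6.3 -1.2 -.1 0 0 .02 0;-12.6 -2.4 -.1 0 0 .04 0;-19 -3.7 -.2 0 0 .04 0;-25.3 -4.9 -.2 0 0 .04 0;-31.6 -6.1 -.3 0 0 .04 0;-38 -7.4 -.4 0 0 .04 0;-44.2 -8.6 -.4 0 0 .04 0;-50.5 -9.8 -.5 0 0 .04 0;-57 -11.1 -.6 0 0 .04 0;-63 -12.3 -.6 0 0 .04 0;-69.5 -13.5 -.7 0 0 .04 0;-76 -14.8 -.8 0 -.02 .02 0;-82 -16 -.8 .01 -.05 0 0;-88.4 -17.2 -.9 .02 -.08 0 0;-88.4 -17.2 -.9 .03 -.1066 0 0;-88.4 -17.2 -.9 .03 -.1066 0 0;-88.4 -17.2 -.9 .03 -.1066 -.03 0;-88.4 -17.2 -.9 .03 -.1066 -.06 0;-88.4 -17.2 -.9 .03 -.1066 -.08 0;-88.4 -17.2 -.9 .03 -.1066 -.08 0'
python3 to.py 11.5 -65 .5764 .1831 .049
python3 - <<'E'
from h import *
s=snap('scene');f=s['frame'][110:270,270:450,::-1];cv2.imwrite('pics/s9c.png',cv2.resize(f,None,fx=3.5,fy=3.5))
E
```

```text
t: 33.83
tool_pos: [0.5739, 0.1827, 0.0665]
eef_rot: [1.338, 1.646, -0.859]
wrist_force: [-1.4, -0.1, -2.9]
opening: 0.0401
turn [-0.  -0.4 -0. ] shift [ 0.0025  0.0004 -0.0175] j [-0.9   1.19  0.13  1.39  0.73  1.43 -1.05]
```

View pics/s9c.png

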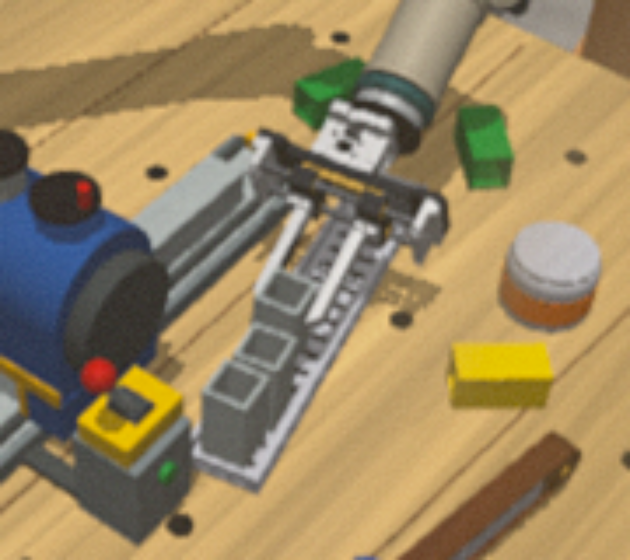

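Tube4 is upright in the jaws at crop (287,300), next to the standing ones. Lowering and releasing.

```bash
python3 -m handwheel '0 0 0 .0025 0 -.008 0;0 0 0 .0025 0 -.014 0;0 0 0 .0025 0 -.018 0;0 0 0 .0025 0 -.018 0;0 0 0 .0025 0 -.018 0'
python3 -m handwheel '0 0 0 0 0 0 .45;0 0 0 0 0 0 .5;0 0 0 0 0 0 .6;0 0 0 0 0 0 .6;0 0 0 -.004 .02 .005 .6;0 0 0 -.008 .04 .015 .6;0 0 0 -.012 .06 .03 .6;0 0 0 -.016 .08 .06 .6;0 0 0 -.016 .08 .1 .6;0 0 0 -.016 .08 .1 .6'
python3 to.py 3.7 25 .417 .176 .12
```

```text
t: 34.3
tool_pos: [0.5777, 0.1831, 0.0519]
eef_rot: [1.339, 1.643, -0.856]
wrist_force: [0.5, -0.6, -2.6]
opening: 0.0402
t: 35.13
tool_pos: [0.564, 0.266, 0.159]
eef_rot: [1.343, 1.641, -0.844]
wrist_force: [2.2, 0.3, 0.6]
opening: 0.0565
turn [88.9 12.3 -5.9] shift [-0.147 -0.09  -0.039] j [-0.97  1.11  0.12  1.23  0.69  1.65 -0.94]
```

```bash
python3 -m handwheel '0 0 0 -.02 0 .03 .65;6.8 .9 -.5 -.04 0 .06 .65;13.7 1.9 -.9 -.06 0 .07 .65;20.5 2.8 -1.4 -.08 0 .07 .65;27.3 3.8 -1.8 -.1 0 .07 .65;34 4.7 -2.3 -.12 0 .07 .65;41 5.7 -2.7 -.14 0 .07 .65;47.8 6.6 -3.2 -.152 0 .07 .65;54.7 7.6 -3.6 -.152 0 .07 .65;61.5 8.5 -4.1 -.152 0 .07 .65;68.3 9.5 -4.5 -.152 -.009 .07 .65;75 10.4 -5 -.152 -.009 .05 .65;82 11.4 -5.4 -.152 -.009 .02 .65;88.9 12.3 -5.9 -.152 -.009 -.02 .65;88.9 12.3 -5.9 -.152 -.009 -.05 .65;88.9 12.3 -5.9 -.152 -.009 -.06 .65;88.9 12.3 -5.9 -.152 -.009 -.06 .65'
python3 to.py 3.7 25 .4118 .2568 .044
```

```text
t: 36.55
tool_pos: [0.4101, 0.254, 0.0954]
eef_rot: [-1.913, -2.029, -0.413]
wrist_force: [0.4, 0.4, 1.0]
opening: 0.0608
turn [ 0.1 -0.5  0.2] shift [ 0.0017  0.0028 -0.0514] j [ 0.1   0.65 -0.56  2.22 -0.39  0.25  0.08]
```

```bash
python3 -m handwheel '0 -.5 0 .0017 .003 -.02 .65;0 -.5 0 .0017 .003 -.035 .65;0 -.5 0 .0017 .003 -.051 .65;0 -.5 0 .0017 .003 -.051 .65;0 -.5 0 .0017 .003 -.051 .65'
python3 to.py 3.7 25 .4118 .2568 .044
```

```text
t: 36.97
tool_pos: [0.4145, 0.2569, 0.0467]
eef_rot: [-1.908, -2.044, -0.418]
wrist_force: [0.7, 0.8, 0.7]
opening: 0.0611
turn [ 0.3 -0.  -0.3] shift [-0.0027 -0.0001 -0.0027] j [-0.07  0.72 -0.32  2.23 -1.1   0.23  0.84]
```

```bash
python3 -m handwheel '0 0 0 -.002 0 -.002 0;0 0 0 -.002 0 -.002 0;0 0 0 -.002 0 -.002 0;0 0 0 -.002 0 -.002 0;0 0 0 -.002 0 -.002 0;0 0 0 -.002 0 -.002 0;-3 0 0 0 0 .02 0;-8 0 0 0 0 .05 0;-14 0 0 .02 0 .08 0;-14 0 0 .04 0 .08 0;-14 0 0 .04 0 .08 0' 45
python3 to.py 3.7 -65 .5618 .2362 .15
```

```text
t: 37.88
tool_pos: [0.4635, 0.262, 0.1324]
eef_rot: [-2.045, -2.195, -0.192]
wrist_force: [2.9, 1.4, -2.6]
opening: 0.0396
turn [-75.5  -5.   -0.3] shift [ 0.0983 -0.0258  0.0176] j [-0.67  0.56  0.33  2.   -0.61  0.63  0.18]
```

```bash
python3 to.py 11.5 -65 .5618 .2362 .15
```

```text
turn [-75.  -10.2   6.3] shift [ 0.0983 -0.0258  0.0176] j [-0.67  0.56  0.33  2.   -0.61  0.63  0.18]
```

```bash
python3 -m handwheel '-7 -1 .6 .02 0 .04 0;-14 -1.9 1.2 .04 0 .06 0;-20 -2.7 1.7 .06 0 .06 0;-27 -3.7 2.3 .08 0 .06 0;-34 -4.6 2.9 .098 0 .06 0;-41 -5.6 3.4 .098 0 .06 0;-48 -6.5 4 .098 0 .06 0;-55 -7.5 4.6 .098 0 .06 0;-62 -8.4 5.2 .098 0 .06 0;-69 -9.4 5.8 .098 0 .05 0;-75 -10.2 6.3 .098 -.02 .02 0;-75 -10.2 6.3 .098 -.026 .02 0;-75 -10.2 6.3 .098 -.026 -.01 0;-75 -10.2 6.3 .098 -.026 -.04 0;-75 -10.2 6.3 .098 -.026 -.06 0;-75 -10.2 6.3 .098 -.026 -.06 0;-75 -10.2 6.3 .098 -.026 -.06 0'
python3 to.py 11.5 -65 .5618 .2362 .050
python3 - <<'E'
from h import *
s=snap('scene');f=s['frame'][110:270,270:450,::-1];cv2.imwrite('pics/s10c.png',cv2.resize(f,None,fx=3.5,fy=3.5))
E
```

```text
t: 39.3
tool_pos: [0.5617, 0.2353, 0.0738]
eef_rot: [1.345, 1.642, -0.852]
wrist_force: [0.5, -0.2, -2.2]
opening: 0.0395
turn [-0.3 -0.1  0.1] shift [ 0.0001  0.0009 -0.0238] j [-1.25  1.37  0.81  1.3   0.13  1.31 -0.59]
```

View pics/s10c.png

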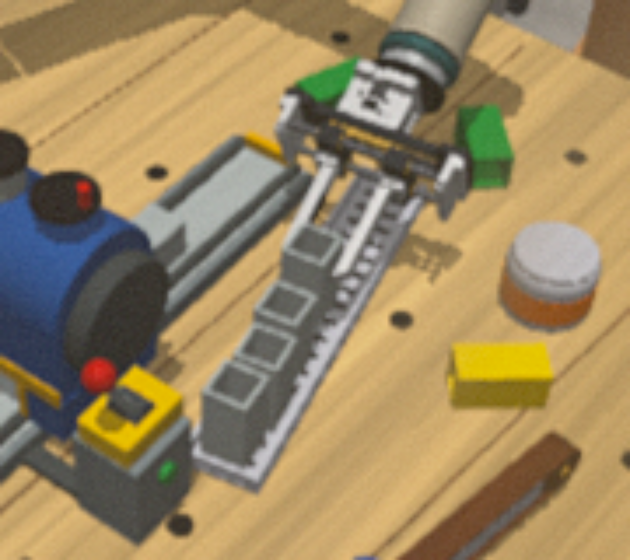

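Tube4 stands free at crop (285,300) and the second tube is upright behind it at (312,250). Lowering.

```bash
python3 -m handwheel '0 0 0 0 0 -.01 0;0 0 0 0 0 -.018 0;0 0 0 0 0 -.0255 0;0 0 0 0 0 -.0255 0;0 0 0 0 0 -.0255 0'
python3 -m handwheel '0 0 0 0 0 0 .45;0 0 0 0 0 0 .5;0 0 0 0 0 0 .6;0 0 0 0 0 0 .6;0 0 0 -.004 .02 .005 .6;0 0 0 -.008 .04 .015 .6;0 0 0 -.012 .06 .03 .6;0 0 0 -.016 .08 .06 .6;0 0 0 -.016 .08 .1 .6;0 0 0 -.016 .08 .1 .6'
python3 to.py 3.7 0 .417 .178 .17
```

```text
t: 39.77
tool_pos: [0.5629, 0.2362, 0.051]
eef_rot: [1.344, 1.64, -0.849]
wrist_force: [-1.3, 3.7, 3.1]
opening: 0.0395
t: 40.6
tool_pos: [0.5497, 0.3185, 0.159]
eef_rot: [1.345, 1.637, -0.837]
wrist_force: [1.2, 0.2, 0.6]
opening: 0.0561
turn [64.1  9.3 -6.7] shift [-0.1327 -0.1405  0.011 ] j [-1.29  1.3   0.84  1.11  0.14  1.55 -0.54]
```

```bash
python3 -m handwheel '6.4 .9 -.7 -.02 0 .03 .65;12.8 1.9 -1.3 -.04 0 .04 .65;19.2 2.8 -2 -.06 0 .04 .65;25.6 3.7 -2.7 -.08 0 .04 .65;32 4.7 -3.4 -.1 -.02 .04 .65;38.5 5.6 -4 -.12 -.04 .04 .65;45 6.5 -4.7 -.133 -.06 .03 .65;51 7.4 -5.4 -.133 -.08 .01 .65;57.7 8.4 -6 -.133 -.1 .01 .65;64.1 9.3 -6.7 -.133 -.12 .0 .65;64.1 9.3 -6.7 -.133 -.14 -.02 .65;64.1 9.3 -6.7 -.133 -.14 -.05 .65;64.1 9.3 -6.7 -.133 -.14 -.08 .65;64.1 9.3 -6.7 -.133 -.14 -.08 .65'
python3 to.py 3.7 0 .417 .178 .04
python3 - <<'E'
from h import *
s=snap('top','t11');O=np.array([.4258,.0423]);fy=np.array([-.0651,.9979])
E
```

```text
t: 41.77
tool_pos: [0.4138, 0.1759, 0.0758]
eef_rot: [-2.151, -2.286, 0.011]
wrist_force: [-0.3, 0.7, 0.1]
opening: 0.061
turn [ 0.2 -0.4  0.2] shift [ 0.0032  0.0021 -0.0358] j [-0.73  0.61  0.38  2.18 -0.52  0.45  0.13]
```

```bash
python3 -m handwheel '0 0 0 .003 .002 -.018 .65;0 0 0 .003 .002 -.0355 .65;0 0 0 .003 .002 -.0355 .65;0 0 0 .003 .002 -.0355 .65;0 0 0 .003 .002 -.0355 0;0 0 0 .003 .002 -.0355 0;0 0 0 .003 .002 -.0355 0;0 0 0 .003 .002 -.0355 0;0 0 0 .003 .002 -.0355 0;0 0 0 .003 .002 -.0355 0;0 0 0 .003 .002 -.01 0;0 0 0 .003 .002 .03 0;0 0 0 .003 .02 .07 0;0 0 0 .003 .04 .09 0;0 0 0 .003 .04 .09 0' 40
python3 to.py 15.4 0 .5325 .342 .10
```

```text
t: 43.07
tool_pos: [0.4207, 0.2224, 0.1717]
eef_rot: [-2.146, -2.293, -0.009]
wrist_force: [1.6, 0.0, -3.9]
opening: 0.0395
turn [-0.3  0.2 11.6] shift [ 0.1118  0.1196 -0.0717] j [-0.93  0.48  0.56  2.04 -0.39  0.71 -0.06]
```

```bash
python3 -m handwheel '0 0 4 .025 .025 0 0;0 0 8 .05 .05 0 0;0 0 11.6 .075 .075 0 0;0 0 11.6 .1 .1 0 0;0 0 11.6 .112 .12 0 0;0 0 11.6 .112 .12 0 0;0 0 11.6 .112 .12 -.03 0;0 0 11.6 .112 .12 -.06 0;0 0 11.6 .112 .12 -.09 0;0 0 11.6 .112 .12 -.11 0;0 0 11.6 .112 .12 -.12 0;0 0 11.6 .112 .12 -.12 0;0 0 11.6 .112 .12 -.12 0'
python3 to.py 15.4 0 .5325 .342 .0225
```

```text
t: 44.15
tool_pos: [0.5327, 0.3419, 0.0518]
eef_rot: [-1.904, -2.498, -0.007]
wrist_force: [0.5, 0.0, -2.2]
opening: 0.0398
turn [-0.3  0.1  0. ] shift [-0.0002  0.0001 -0.0293] j [-0.85  0.83  0.4   1.7  -0.46  0.7   0.06]
```

```bash
python3 -m handwheel '0 0 0 0 0 -.015 0;0 0 0 0 0 -.029 0;0 0 0 0 0 -.029 0;0 0 0 0 0 -.029 0;0 0 0 0 0 -.029 .5;0 0 0 0 0 -.029 .6;0 0 0 0 0 -.029 .65;0 0 0 0 0 0 .65;0 0 0 0 0 .03 .65;6 1.6 0 0 0 .03 .65;12 3.3 0 0 0 .03 .65;18 5 0 0 0 .03 .65;24.1 6.6 0 0 0 .03 .65;24.1 6.6 0 0 0 .015 .65;24.1 6.6 0 0 0 .0 .65;24.1 6.6 0 0 0 .0 .65'
python3 to.py 15.4 25 .533 .340 .025
python3 - <<'E'
from h import *
s=snap('scene');P=[]
f=s['frame'][110:250,300:440,::-1];cv2.imwrite('pics/s12c.png',cv2.resize(f,None,fx=4,fy=4))
E
```

```text
t: 45.48
tool_pos: [0.5324, 0.3393, 0.0497]
eef_rot: [-1.683, -2.198, -0.375]
wrist_force: [-0.0, -0.2, -0.2]
opening: 0.0608
turn [-0.2 -0.1  0.3] shift [ 0.0006  0.0007 -0.0247] j [-0.36  0.82 -0.    1.79 -0.78  0.64  0.56]
```

```bash
python3 -m handwheel '0 0 0 0 0 -.012 .65;0 0 0 0 0 -.0245 .65;0 0 0 0 0 -.0245 .65;0 0 0 0 0 -.0245 0;0 0 0 0 0 -.0245 0;0 0 0 0 0 -.0245 0;0 0 0 0 0 -.0245 0;0 0 0 0 0 -.0245 0;0 0 0 0 0 -.0245 0;0 0 0 0 0 .01 0;0 0 0 0 0 .05 0;0 0 0 0 0 .09 0;0 0 0 0 0 .1 0;0 0 0 0 0 .1 0' 40
python3 to.py 11.5 -65 .5465 .292 .15
```

```text
t: 46.7
tool_pos: [0.5341, 0.3414, 0.1542]
eef_rot: [-1.68, -2.203, -0.384]
wrist_force: [0.3, 0.5, -3.3]
opening: 0.0394
turn [-87.8 -20.5  -3.3] shift [ 0.0124 -0.0494 -0.0042] j [-0.41  0.67  0.08  1.74 -0.69  0.82  0.42]
```

```bash
python3 -m handwheel '-6.3 -1.5 -.2 0 0 .02 0;-12.5 -2.9 -.5 0 0 .03 0;-18.8 -4.4 -.7 0 0 .03 0;-25 -5.9 -.9 0 0 .03 0;-31.4 -7.3 -1.2 0 0 .03 0;-37.6 -8.8 -1.4 0 0 .03 0;-44 -10.2 -1.6 0 0 .03 0;-50 -11.7 -1.9 0 0 .03 0;-56.4 -13.2 -2.1 0 0 .03 0;-62.7 -14.6 -2.4 0 0 .03 0;-69 -16.1 -2.6 0 0 .03 0;-75 -17.6 -2.8 0 0 .02 0;-81.5 -19 -3.1 0 -.02 0 0;-87.8 -20.5 -3.3 .012 -.049 0 0;-87.8 -20.5 -3.3 .012 -.049 -.03 0;-87.8 -20.5 -3.3 .012 -.049 -.06 0;-87.8 -20.5 -3.3 .012 -.049 -.08 0;-87.8 -20.5 -3.3 .012 -.049 -.08 0;-87.8 -20.5 -3.3 .012 -.049 -.08 0'
python3 to.py 11.5 -65 .5465 .292 .049
```

```text
t: 48.28
tool_pos: [0.5449, 0.2911, 0.0711]
eef_rot: [1.338, 1.642, -0.86]
wrist_force: [0.7, -0.8, -2.6]
opening: 0.0398
turn [ 0.1 -0.3  0.1] shift [ 0.0016  0.0009 -0.0221] j [-1.25  1.37  0.72  1.17  0.17  1.45 -0.65]
```

```bash
python3 -m handwheel '0 0 0 .0015 .001 -.008 0;0 0 0 .0015 .001 -.016 0;0 0 0 .0015 .001 -.0225 0;0 0 0 .0015 .001 -.0225 0;0 0 0 .0015 .001 -.0225 0'
python3 -m handwheel '0 0 0 0 0 0 .45;0 0 0 0 0 0 .5;0 0 0 0 0 0 .6;0 0 0 0 0 0 .6;0 0 0 -.004 .02 .005 .6;0 0 0 -.008 .04 .015 .6;0 0 0 -.012 .06 .03 .6;0 0 0 -.016 .08 .06 .6;0 0 0 -.016 .08 .1 .6;0 0 0 -.016 .08 .15 .6;0 0 0 -.016 .1 .19 .6;0 0 0 -.03 .1 .23 .6'
python3 bl.py
python3 - <<'E'
from h import *
a=snap('scene','f1');b=snap('top','f2')
f=a['frame'][80:330,130:450,::-1];g=b['frame'][120:300,160:480,::-1]
f=cv2.resize(f,None,fx=1.9,fy=1.9)[:, :600];f=cv2.resize(a['frame'][110:280,110:450,::-1],(680,340));g=cv2.resize(b['frame'][140:270,200:480,::-1],(560,260))
c=np.zeros((600,680,3),np.uint8);c[:340]=f;c[340:,:560]=g;cv2.imwrite('pics/fin.png',c)
E
```

```text
t: 48.7
tool_pos: [0.5464, 0.2921, 0.0486]
eef_rot: [1.338, 1.642, -0.86]
wrist_force: [-0.1, 0.5, -3.4]
opening: 0.0398
t: 49.7
tool_pos: [0.5203, 0.391, 0.271]
eef_rot: [1.339, 1.64, -0.859]
wrist_force: [0.2, 1.1, 0.1]
opening: 0.0562
[(np.int32(25), array([293.6, 164.8])), (np.int32(74), array([297.6, 216.7]))]
```

View pics/fin.png

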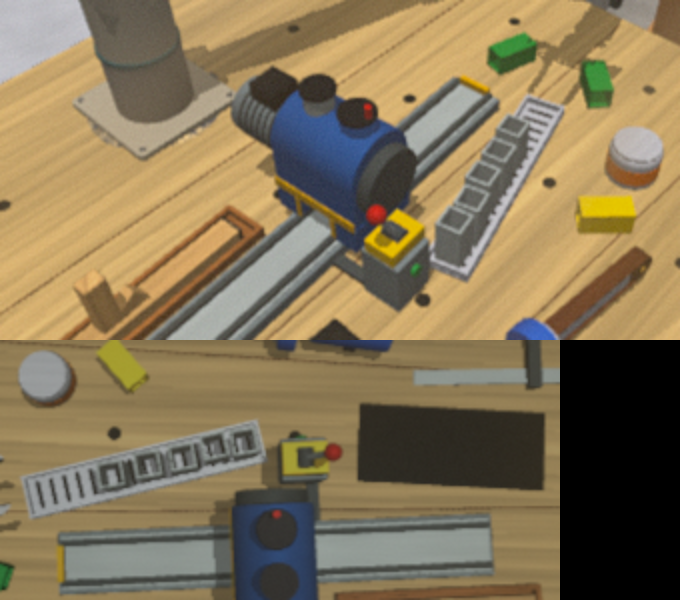

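Five tubes stand in the tray: scene at (455,225) to (512,130), and all five openings show in the top view. The bed and mat are empty, the stick is in its rest and the switch leans to off. Handing in.

```bash
python3 -c "
from h import *
print(r.sign_off(), r.get_state()['t'])"
```

```text
the job is handed in; nothing more can be done
the job is handed in; nothing more can be done
```

The job is done and handed in at about 50 s of the 210 s allowed. Two raw sections were present; the third was absent.

**What I did:**
- I switched the machine on, laid both sections on the infeed and pushed them through together with the push stick.
- I put the stick back flat in its rest and switched off. The first push left the lever at about 0.1, so I pushed it again.
- I stood up the tipped finished section, then took both sections off the outfeed and stood them beside it. The second one was first laid briefly in the tray so I could grip it again at the right angle.

**Last checks:**
- Both cameras show five tubes standing in the tray, with the bed and mat empty.
- The switch ball is back within about half a pixel of where it started, which is off.
- The stick is flat in its rest and the arm is clear of everything.
- The tin, belt file and square look unmoved. I judged these from the final pictures and did not measure them.

None of these checks failed. Wrist forces printed at the end of each move stayed below about 6 N. I don't have the forces during the moves.

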